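Dry-fit the next strip on a laminated block against the bench dogs

ROBOT

A 6-joint arm with a two-finger parallel gripper is mounted at the origin on the work surface. World frame = base frame: x ahead of the robot, y to its left, z up, the work surface at z = 0. Lengths are in m, angles in degrees, forces in N, time in s.
With the tool pointing down it reaches from about 0.25 to 0.725 m from the base axis. Payload 9.7 kg.
Tool frame: the origin (TCP) lies midway between the tips of the shut fingers; the grasp point (between the pads) lies 19 mm behind it; z points along the fingers, y is the direction in which the jaws open and shut (so a half turn about z gives the same grasp; the last joint's range is limited). The gripper opens to 85 mm and grips with 20 to 120 N. Pads are 22 mm wide; open, the fingers measure 114 mm over their backs; the gripper's body (76 mm by 85 mm) begins 54 mm behind the grasp point. The pads swing forward as they close: fully open they stand 13 mm farther back than shut.
Start: joints at [0, 4.979, 10.078, 95.1, 0, 90], TCP at [0.55, -0, 0.231] pointing down, gripper open.
Joint ranges: [-179.16, 179.16], [-48.56, 103.87], [-65.8, 70.77], [-126.05, 130.52], [-82.76, 87.17], [-180, 180]. Speed limits (degrees/s): [127.2, 127.2, 147.25, 180, 180, 180].

INTERFACE

Orientations are given as [roll, pitch, yaw] about the fixed x, y, z axes, in that order (R = Rz(yaw) Ry(pitch) Rx(roll)).
In Python, from workcell import bot, camera, recognise gives the robot as it stands. The module is installed in compiled form; this text tells all that it offers.
- The arm moves only by the tool apply_moves, never from a script. Its argument "targets" is one flat list of numbers, 7 for each row, row after row: the shift along the world's x, y, z in units of 30 mm (1.0 is 30 mm), then the turn, a rotation vector about the world's x, y, z in units of 6 degrees (1.0 is 6 degrees), then the opening, from 0 (shut) to 1 (fully open). A call has 1 to 5 rows; each row is the pose to reach, as a shift and turn from the pose commanded when the call began; what a row does not reach only later rows make up. A row lasts 1/10 s, in which the tool goes at most 50 mm and 8.59 degrees, less where a joint would pass 70% of its speed; a pose out of reach is approached as far as the arm can. A call with a gripper value outside its range is refused whole. The fingers move at their own pace and stop on an object; "newtons" is the grip in N (left out, the last holds). Time passes only in rows, so rows that repeat a pose let the fingers close. It gives the time, the measured TCP pose, the force and the opening at its end, in the units of the state.
- bot.get_obs(): the state, without advancing time (a new reading comes with each control period).
- camera(name): name is "scene" or "side" or "wrist"; returns a dict with "img" (384x512x3 uint8, red, green, blue), "intrinsics" (3x3 intrinsics, pixels), "origin" and "rotation" of the camera in the world. Camera axes: x right, y up, looking along -z (the intrinsics and any distortion apply to the point x, -y, -z); pixel columns grow to the right and rows downward; lengths in m; the calibration is good to about 2 mm. A picture is of the moment at which its call begins. There is no depth.
- bot.job_done(): hands the job in, once; it reports no verdict.
Trained networks look in the newest picture that a camera, given by its name, has taken for a name from the list of things; names that differ only in an ending like _2 or _b are one class to them, and where a whole thing is asked for, a point or a joint stands for the part that bears it (a point fixed in the world has none). Each returns a list of dicts, best first, with "conf" (0 to 1); they miss things now and then, are a little off and sometimes report something else, mostly with a low value. They report only what shows in the picture. A call takes as long as a camera call.
- recognise(query, camera): "box" ([left, top, right, bottom] in pixels, round what is visible of it).
The state is a dict: "time": time; "q": joint angles; "qd": joint speeds; "joint_efforts": joint torques, N m; "ee_pos": TCP position; "tcp_rot": TCP orientation; "wrist_force": force on the tool from outside, world axes, zero at the start; "torque": the same for the moment, N m; "opening": finger opening in m.
Only numpy, scipy, OpenCV 4.12 (cv2) and the standard library are available. Lean on these libraries where they do the work, as an engineer would, in place of code of your own. Each camera call takes 0.05 s, during which the arm holds its last target.

TASK

Dry-fit the next strip of the block: pick the loose dark strip up from the bench, lower it onto the pile of strips until you feel it touch (do not drop it), and push it fully home against the two side dogs and the end dog, so that it lies flush with the strips below. Let go of it, and leave the square, the glue bottle and the clamp where they are.

Things in the scene. Friction and masses are not known exactly. Their poses are not given: they have to be found in the camera images.
- strip: The loose strip of dark hardwood to be fitted: a flat bar 260 mm long (its own y), 56 mm wide (its x) and 18 mm thick (z), 0.12 to 0.24 kg, lying flat on the bench to one side of the worktop. Origin at the centre of its underside. It is the same either way round.
- worktop: Brown perforated board with staggered 20 mm dog holes, 260 mm (its x) by 360 mm (its y), 19 mm thick, fixed down. Its x axis points away from the robot, give or take 0.25 rad. Origin at the centre of its underside. Three aluminium dogs stand in it; in the corner they form lies the pile, screwed down and immovable, already against all three dogs: two strips, dark below light, on a plywood packer.
- home (a point): Point on the worktop's upper face straight below the centre of the pile, and of the loose strip once home. Axes as the worktop's: x across the strip towards the side dogs, y along it towards the end dog. Pile and home strip span x = -28 to +28 mm, y = -130 to +130 mm. The pile's height is not given: its flat top is 40 to 62 mm above this point, different every time (the packer varies).
- dog_side_a: Side dog: a fixed smooth aluminium cylinder 20 mm in diameter standing 76 mm out of the worktop, so 14 mm or more above the pile's top. Origin on its axis at the worktop's upper face. It touches the strip's long edge (x = +28 mm of home) at y = +92 mm.
- dog_side_b: Side dog, the same, touching the same long edge at y = -100 mm of home. Between the two side dogs there are 172 mm of free space.
- dog_end: End dog, the same, touching the end of the strip (y = +130 mm of home) at x = -10 mm of home. The opposite end and the long edge at x = -28 mm are free.
- square: Bystander: try square with dark wooden stock 115 x 20 x 18 mm and a steel blade 130 mm long, lying on the near part of the worktop. Origin under the middle of the stock.
- glue: Bystander: white glue bottle with orange nozzle, 68 mm in diameter, 190 mm tall, upright on the bench at the robot's right. Origin at the centre of its underside.
- clamp: Bystander: steel F-clamp with wooden grip lying on the bench beyond the worktop, bar 360 mm long, arms 100 mm, 32 mm high. Origin under the middle of its bar.

How it is judged (in metres and radians):
On the way:
1. the strip, lying level above its place, is pushed against a dog ((contact force between strip and dog_end above 0.5 N or contact force between strip and dog_side_a above 0.5 N or contact force between strip and dog_side_b above 0.5 N) and horizontal distance between strip and home below 0.04 m and angle between strip's own z axis and vertical below 0.05 rad).
At the end, for the whole second after the job is handed in: The strip lies flat (within 0.02 rad) and still on the pile, its centre within 2 mm of home both across and along, and parallel to the pile within 0.012 rad, so that it is up against all three dogs (x of strip in the frame of home between -0.002 and 0.002 m and y of strip in the frame of home between -0.002 and 0.002 m and angle between the y axis of strip and the y axis of home, either way round below 0.012 rad and angle between strip's own z axis and vertical below 0.02 rad and linear speed of strip below 0.01 m/s); the robot touches nothing.
It fails at once if the strip is dropped (it moves faster than 0.35 m/s without a finger on it: a fall of more than about 6 mm) (linear speed of strip above 0.35 m/s and contact force between the fingers and strip below 0.05 N).
It fails at once if the square is moved by more than 20 mm (distance of square from where it was at the start of the episode above 0.02 m).
It fails at once if the glue bottle is moved by more than 20 mm or knocked over (distance of glue from where it was at the start of the episode above 0.02 m or angle between glue's own z axis and vertical above 0.3 rad).
It fails at once if the clamp is moved by more than 20 mm (distance of clamp from where it was at the start of the episode above 0.02 m).
It also fails if it takes over 72 s, if anything falls off the work surface, if the arm or the gripper's body presses on something with over 40 N, if the wrist force passes 120 N, or if a joint passes its speed limit or range.

## Working session

There is one attempt and no reset: what is moved stays moved. The work goes in short steps, Python scripts to look and compute and a tool call to move; the robot and the scene stay as the last step left them, time stands still between calls to the robot, and variables do not carry over. Pictures are saved under pics/ and viewed, and the job is handed in when it is done.

Besides the shell and the picture viewer there is one more tool, called after "Call:" by a JSON object that holds its "method" and its "body", one argument or row to a line. apply_moves: Moves the arm, as the interface text tells. Its arguments: {"type":"object","properties":{"targets":{"type":"array"},"newtons":{"type":"number"}},"required":["targets"]}

```bash
mkdir -p pics; cat > h.py <<'E'
import numpy as np, cv2, json
from workcell import bot, camera, recognise
def snap(name,fn):
    c=camera(name); cv2.imwrite('pics/'+fn,cv2.cvtColor(c['img'],cv2.COLOR_RGB2BGR)); 
    np.savez('pics/'+fn[:-4]+'.npz',**{k:np.array(v) for k,v in c.items() if k in('intrinsics','origin','rotation','img')})
    return c
def ray(c,u,v):
    K=np.array(c['intrinsics']); d=np.linalg.inv(K)@np.array([u,v,1.]); d=np.array([d[0],-d[1],-d[2]])
    return np.array(c['rotation'])@d
def onz(c,u,v,z):
    d=ray(c,u,v); o=np.array(c['origin']); return o+d*(z-o[2])/d[2]
def proj(c,P):
    p=np.array(c['rotation']).T@(np.array(P)-np.array(c['origin'])); q=np.array(c['intrinsics'])@np.array([p[0],-p[1],-p[2]]); return q[:2]/q[2]
E
python3 - <<'E'
from h import *
for n in ('scene','side','wrist'):
    c=snap(n,n+'0.png'); print(n,list(c.keys()),np.round(c['origin'],3).tolist(),np.round(c['intrinsics'],1).tolist())
    print(np.round(c['rotation'],3).tolist())
    for q in ('strip','worktop','dog_side_a','dog_end','square','glue','clamp'):
        for r in recognise(q,n)[:4]: print(q,round(r['conf'],2),np.round(r['box']).tolist())
print(bot.get_obs())
E
```

```text
scene ['img', 'intrinsics', 'origin', 'rotation'] [1.073, -1.031, 0.735] [[398.1, 0.0, 253.6], [0.0, 398.1, 190.4], [0.0, 0.0, 1.0]]
[57.109, -0.023, 29.644]
strip 0.64 [261.0, 145.0, 326.0, 177.0]
worktop 0.57 [166.0, 168.0, 293.0, 256.0]
dog_side_a 0.54 [236.0, 218.0, 244.0, 244.0]
dog_side_a 0.48 [264.0, 180.0, 272.0, 206.0]
square 0.85 [210.0, 180.0, 243.0, 214.0]
glue 0.96 [106.0, 188.0, 140.0, 256.0]
clamp 0.59 [210.0, 180.0, 242.0, 213.0]
clamp 0.56 [307.0, 184.0, 372.0, 258.0]
side ['img', 'intrinsics', 'origin', 'rotation'] [0.438, -1.432, 0.968] [[482.4, 0.0, 258.0], [0.0, 482.4, 187.4], [0.0, 0.0, 1.0]]
[54.922, -0.147, -5.615]
strip 0.58 [210.0, 144.0, 278.0, 154.0]
strip 0.49 [250.0, 166.0, 257.0, 177.0]
worktop 0.92 [199.0, 164.0, 291.0, 249.0]
dog_side_a 0.55 [276.0, 208.0, 286.0, 231.0]
dog_side_a 0.35 [200.0, 181.0, 246.0, 213.0]
square 0.77 [203.0, 182.0, 241.0, 215.0]
glue 0.79 [176.0, 228.0, 205.0, 285.0]
clamp 0.98 [297.0, 149.0, 361.0, 217.0]
clamp 0.49 [198.0, 164.0, 291.0, 248.0]
wrist ['img', 'intrinsics', 'origin', 'rotation'] [0.55, 0.08, 0.373] [[310.5, 0.
[... 279 characters left out ...]
5.0]
clamp 0.71 [430.0, 49.0, 511.0, 326.0]
{'time': 1.2, 'q': array([9.75405714e-04, 4.97844271e+00, 1.00783031e+01, 9.50995142e+01,
       4.44610160e-04, 8.99981942e+01]), 'qd': array([-0.02053363,  0.01464138, -0.01316032, -0.10161134, -0.00099828,
        0.02170979]), 'joint_efforts': array([-1.21586567e-03, -5.20096922e+01,  4.64864087e+01,  1.53941804e-03,
       -7.38678341e-05, -1.47405962e-05]), 'ee_pos': array([5.49996480e-01, 1.15747374e-05, 2.31289331e-01]), 'tcp_rot': array([ 1.79999654e+02, -4.44599251e-04,  9.00027812e+01]), 'wrist_force': array([-0.26352252, -0.07571409,  0.73907225]), 'torque': array([-0.0232381 , -0.03652782,  0.0069305 ]), 'opening': 0.08536306156788466}
```

View images.

```bash
cat >> h.py <<'E'
from scipy.spatial.transform import Rotation as Ro
def _R(c):
    r=np.array(c['rotation']); return r if r.shape==(3,3) else Ro.from_euler('xyz',r,degrees=True).as_matrix()
def ray(c,u,v):
    d=np.linalg.inv(np.array(c['intrinsics']))@np.array([u,v,1.]); return _R(c)@np.array([d[0],-d[1],-d[2]])
def proj(c,P):
    p=_R(c).T@(np.array(P)-np.array(c['origin'])); q=np.array(c['intrinsics'])@np.array([p[0],-p[1],-p[2]]); return q[:2]/q[2]
def load(fn):
    return dict(np.load('pics/'+fn+'.npz'))
def crop(fn,x0,y0,x1,y1,s,out):
    i=cv2.imread('pics/'+fn)[y0:y1,x0:x1]; cv2.imwrite('pics/'+out,cv2.resize(i,None,fx=s,fy=s,interpolation=cv2.INTER_CUBIC))
E
python3 - <<'E'
from h import *
crop('scene0.png',150,130,350,280,4,'sc0c.png')
crop('side0.png',180,130,340,250,5,'si0c.png')
E
```

```text
(no output)
```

View pics/wrist0.png

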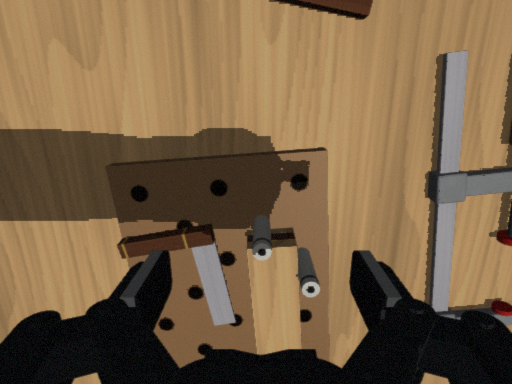

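View pics/sc0c.png

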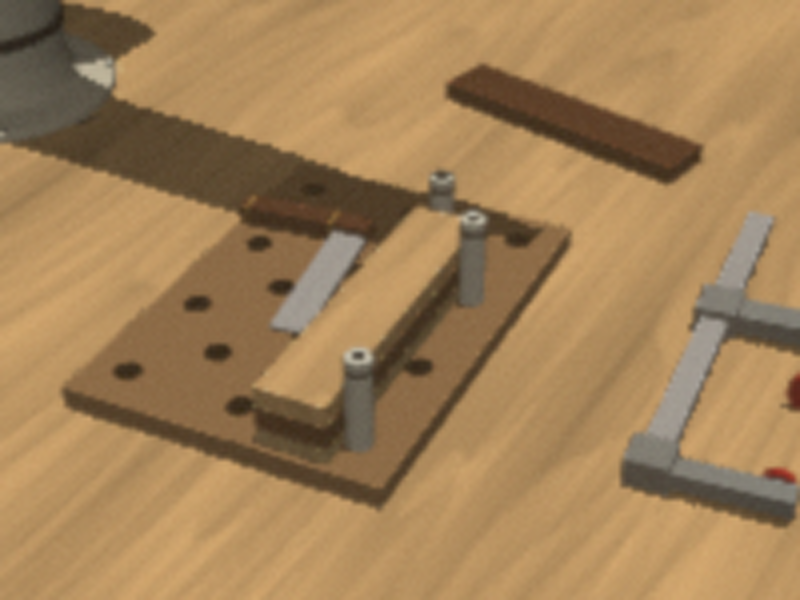

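View pics/si0c.png

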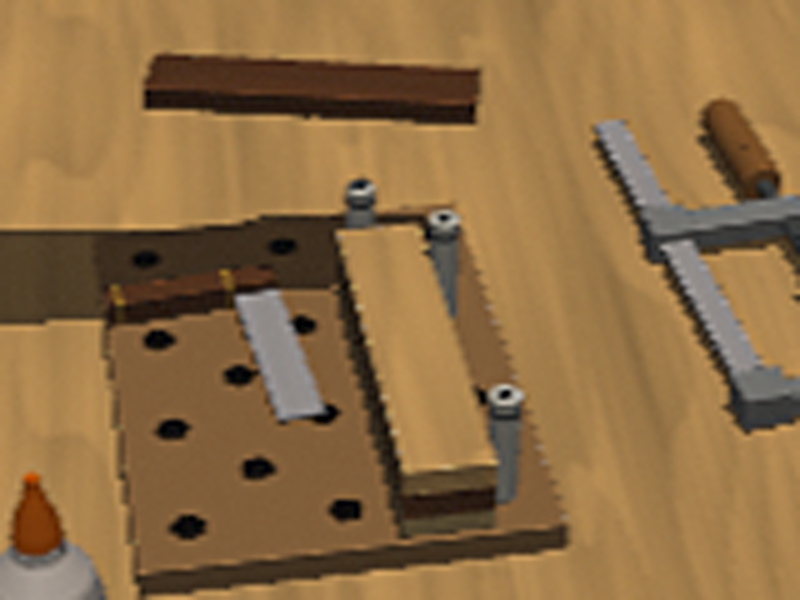

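```bash
ls pics
```

```text
sc0c.png
scene0.npz
scene0.png
si0c.png
side0.npz
side0.png
wrist0.npz
wrist0.png
```

```bash
cat > m.py <<'E'
from h import *
from scipy.optimize import least_squares
W,S,D=load('wrist0'),load('scene0'),load('side0')
obs={'e':[(W,262,252),(S,260.2,174.5),(D,252.2,167.2)],'a':[(W,311,289),(S,268.2,184.8),(D,268.6,173.4)],'b':[(S,239.5,218.8),(D,281,209)]}
loc={'a':(.038,.092),'b':(.038,-.1),'e':(-.01,.14)}
for k in obs:
    for c,u,v in obs[k]: print(k,np.round(onz(c,u,v,.095),4))
def f(p,cams=None):
    r=[]
    for k in obs:
        cs,sn=np.cos(p[2]),np.sin(p[2]); x,y=loc[k]
        P=[p[0]+cs*x-sn*y,p[1]+sn*x+cs*y,.095]
        for c,u,v in obs[k]: r+=list(proj(c,P)-[u,v])
    return np.array(r)
s=least_squares(f,[.55,-.1,0],x_scale=.01); print(np.round(s.x,4),np.degrees(s.x[2]),np.round(s.fun,1))
# pile top: near edge corner in side & scene, and end
p=s.x
for h in (.040,.045,.05,.055,.062):
    cs,sn=np.cos(p[2]),np.sin(p[2])
    out=[]
    for x,y in((-.028,-.13),(.028,-.13),(-.028,.13)):
        P=[p[0]+cs*x-sn*y,p[1]+sn*x+cs*y,.019+h]
        a=proj(S,P);b=proj(D,P)
        out+=[np.round((a-[150,130])*4).astype(int).tolist(),np.round((b-[180,130])*5).astype(int).tolist()]
    print(h,out)
# strip top z=.018
for c,off,s_,pts in((S,(150,130),4,[(447,87),(485,65),(701,149),(668,178)]),(D,(180,130),5,[(145,90),(155,55),(481,69),(477,103)])):
    q=[onz(c,off[0]+u/s_,off[1]+v/s_,.018) for u,v in pts]; print(np.round(q,4).tolist(),[round(float(np.linalg.norm(q[i]-q[i-1])),3) for i in range(4)])
print(bot.get_obs()['time'])
E
python3 m.py
```

```text
e [ 0.5514 -0.0727  0.095 ]
e [ 0.556  -0.0809  0.095 ]
e [ 0.5538 -0.076   0.095 ]
a [ 0.6027 -0.116   0.095 ]
a [ 0.6065 -0.1225  0.095 ]
a [ 0.6041 -0.1186  0.095 ]
b [ 0.6199 -0.3112  0.095 ]
b [ 0.6185 -0.3122  0.095 ]
[ 0.5727 -0.2117  0.0804] 4.606990360256624 [ 0.2  0.3 -0.  -1.5 -0.8 -0.5  0.4  0.8 -0.1 -1.1 -0.3 -0.3  0.2 -0.7
 -0.1 -0.8]
0.04 [[253, 394], [404, 482], [326, 416], [497, 472], [415, 212], [334, 239]]
0.045 [[253, 388], [404, 476], [326, 410], [497, 465], [415, 206], [334, 233]]
0.05 [[252, 382], [404, 469], [326, 405], [497, 458], [415, 201], [334, 227]]
0.055 [[252, 377], [404, 462], [325, 399], [498, 452], [415, 196], [333, 221]]
0.062 [[251, 368], [404, 453], [325, 390], [498, 443], [415, 188], [333, 212]]
[[0.415, 0.1891, 0.018], [0.4251, 0.2498, 0.018], [0.6747, 0.1963, 0.018], [0.6682, 0.1329, 0.018]] [0.259, 0.062, 0.255, 0.064]
[[0.4095, 0.1965, 0.018], [0.4182, 0.2507, 0.018], [0.673, 0.2045, 0.018], [0.6633, 0.1529, 0.018]] [0.258, 0.055, 0.259, 0.052]
1.2
```

Call:
{"method": "apply_moves", "body": {
  "targets": [-0.1, 1.6, 0, 0, 0, 1.4, 1, -0.2, 3.2, 0, 0, 0, 2.8, 1, -0.3, 4.8, 0, 0, 0, 4.2, 1, -0.3, 6.4, 0, 0, 0, 5.6, 1, -0.3, 6.6, 0, 0, 0, 7.0, 1]
}}

```text
time: 1.7
ee_pos: [0.5404, 0.2024, 0.2307]
tcp_rot: [180.0, -0.1, 132.6]
wrist_force: [0.6, -0.9, -0.7]
opening: 0.0857
```

Call:
{"method": "apply_moves", "body": {
  "targets": [0, 0, 0, 0, 0, 1.4, 1, 0, 0, 0, 0, 0, 2.8, 1, 0, 0, 0, 0, 0, 4.2, 1, 0, 0, 0, 0, 0, 5.6, 1, 0, 0, 0, 0, 0, 6.3, 1]
}}

```text
time: 2.2
ee_pos: [0.541, 0.1981, 0.2313]
tcp_rot: [180.0, -0.0, 170.1]
wrist_force: [0.5, 0.9, 0.2]
opening: 0.0853
```

```bash
python3 - <<'E'
from h import *
c=snap('wrist','w1.png'); o=bot.get_obs(); print(o['time'],o['ee_pos'],o['tcp_rot'],o['q'],c['origin'],c['rotation'])
snap('side','s1.png')
E
```

```text
2.25 [0.54097766 0.19802823 0.23122754] [-1.79997212e+02 -6.13239303e-03  1.70247544e+02] [2.01051514e+01 8.63930499e+00 1.40874354e+01 9.54548370e+01
 6.34781457e-04 2.98576070e+01] [0.46253483 0.21236684 0.37318596] [-17.99264144  -0.10325205  80.14224212]
```

View pics/w1.png

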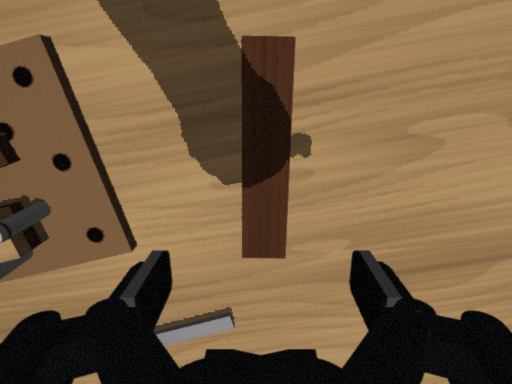

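View pics/s1.png

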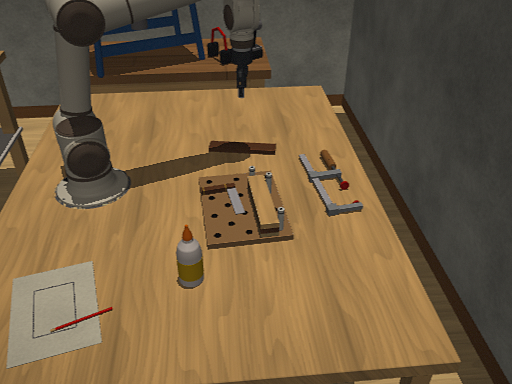

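```bash
python3 - <<'E'
from h import *
crop('w1.png',225,20,315,140,5,'a.png');crop('w1.png',225,150,315,270,5,'b.png')
W=load('w1')
q=[onz(W,u,v,.018) for u,v in((242,36.5),(295,37.5),(286.5,258),(242.5,258))]
print(np.round(q,4).tolist(),[round(float(np.linalg.norm(q[i]-q[i-1])),4) for i in range(4)],np.mean(q,0))
E
```

```text
[[0.406, 0.2036, 0.018], [0.4163, 0.2574, 0.018], [0.6697, 0.2112, 0.018], [0.66, 0.1553, 0.018]] [0.2585, 0.0548, 0.2576, 0.0568] [0.53798942 0.20687217 0.018     ]
```

View pics/a.png

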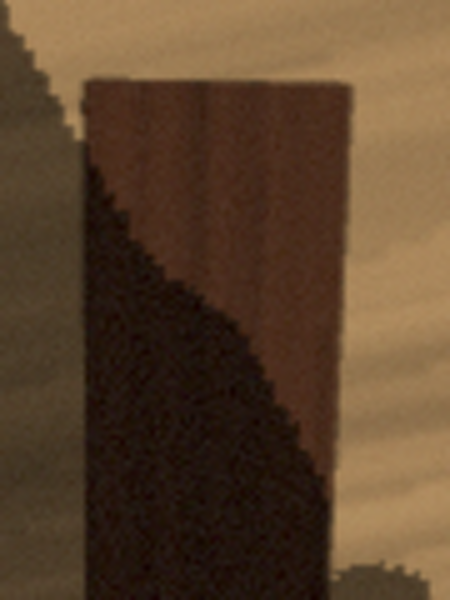

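View pics/b.png

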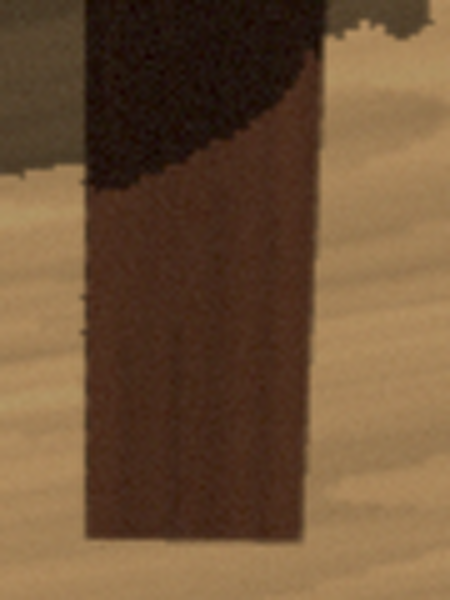

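Call:
{"method": "apply_moves", "body": {
  "targets": [-0.07, 0.2, -1.4, 0, 0, -0.1, 1, -0.07, 0.2, -2.8, 0, 0, -0.1, 1, -0.07, 0.2, -4.2, 0, 0, -0.1, 1, -0.07, 0.2, -5.4, 0, 0, -0.1, 1, -0.07, 0.2, -6.0, 0, 0, -0.1, 1]
}}

```text
time: 2.8
ee_pos: [0.5372, 0.2034, 0.0475]
tcp_rot: [-179.9, -0.2, 169.0]
wrist_force: [-0.9, 0.2, -0.1]
opening: 0.0857
```

```bash
python3 - <<'E'
from h import *
c=snap('wrist','w2.png'); o=bot.get_obs(); print(o['time'],o['ee_pos'],o['tcp_rot'])
for u,v in((197,37),(328,37)):print(onz(c,u,v,.018))
E
```

```text
2.85 [0.53651928 0.20309632 0.04573557] [-179.79986027   -0.32439044  169.04768433]
[0.42740207 0.19320445 0.018     ]
[0.43985291 0.25758828 0.018     ]
```

View pics/w2.png

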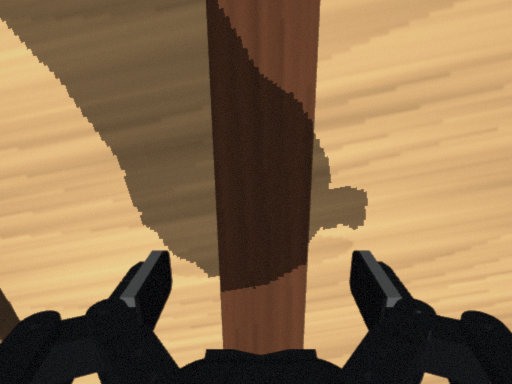

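Call:
{"method": "apply_moves", "body": {
  "targets": [0, 0, -0.3, 0, 0, 0, 1, 0, 0, -0.6, 0, 0, 0, 1, 0, 0, -0.9, 0, 0, 0, 1, 0, 0, -1.1, 0, 0, 0, 1, 0, 0, -1.1, 0, 0, 0, 1]
}}

```text
time: 3.35
ee_pos: [0.5386, 0.2039, 0.0176]
tcp_rot: [-180.0, -0.0, 169.2]
wrist_force: [-0.9, 0.4, -0.1]
opening: 0.0854
```

Call:
{"method": "apply_moves", "body": {
  "targets": [0, 0, -0.2, 0, 0, 0, 1, 0, 0, -0.4, 0, 0, 0, 1, 0, 0, -0.53, 0, 0, 0, 1, 0, 0, -0.53, 0, 0, 0, 1, 0, 0, -0.53, 0, 0, 0, 1]
}}

```text
time: 3.85
ee_pos: [0.5389, 0.204, 0.0024]
tcp_rot: [-180.0, -0.0, 169.2]
wrist_force: [-0.0, -0.3, 0.1]
opening: 0.0855
```

Call:
{"method": "apply_moves", "body": {
  "targets": [0, 0, 0, 0, 0, 0, 0.55, 0, 0, 0, 0, 0, 0, 0.5, 0, 0, 0, 0, 0, 0, 0.5, 0, 0, 0, 0, 0, 0, 0.5, 0, 0, 0, 0, 0, 0, 0.5],
  "newtons": 30
}}

```text
time: 4.35
ee_pos: [0.5392, 0.2041, 0.0028]
tcp_rot: [180.0, 0.0, 169.2]
wrist_force: [-0.1, 0.2, 4.4]
opening: 0.0549
```

Call:
{"method": "apply_moves", "body": {
  "targets": [0, 0, 0, 0, 0, 0, 0.3, 0, 0, 0, 0, 0, 0, 0.3, 0, 0, 0, 0, 0, 0, 0.3],
  "newtons": 50
}}

```text
time: 4.65
ee_pos: [0.5392, 0.2042, 0.003]
tcp_rot: [180.0, 0.0, 169.2]
wrist_force: [-1.2, -0.0, 6.4]
opening: 0.0549
```

Call:
{"method": "apply_moves", "body": {
  "targets": [0, 0, 0.2, 0, 0, 0, 0.3, 0, 0, 0.5, 0, 0, 0, 0.3, 0, 0, 0.9, 0, 0, 0, 0.3, 0, 0, 1.4, 0, 0, 0, 0.3, 0, 0, 1.6, 0, 0, 0, 0.3]
}}

```text
time: 5.15
ee_pos: [0.5398, 0.2043, 0.0529]
tcp_rot: [179.9, 0.1, 169.2]
wrist_force: [-0.5, 0.1, -1.5]
opening: 0.0546
```

```bash
python3 - <<'E'
from h import *
c=snap('wrist','w3.png'); c=snap('side','s3.png'); o=bot.get_obs(); print(o['time'],o['ee_pos'],o['tcp_rot'],o['wrist_force'],o['torque'],o['opening'])
crop('s3.png',150,60,350,210,4,'s3c.png')
E
```

```text
5.25 [0.53973914 0.20429485 0.05210128] [1.79925343e+02 1.25057053e-01 1.69196702e+02] [ 0.241884   -0.49674014 -1.45329663] [-0.00801804 -0.03718964  0.06669651] 0.05439874055469236
```

View pics/w3.png

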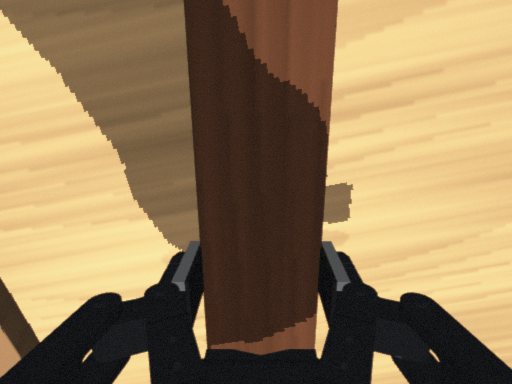

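View pics/s3c.png

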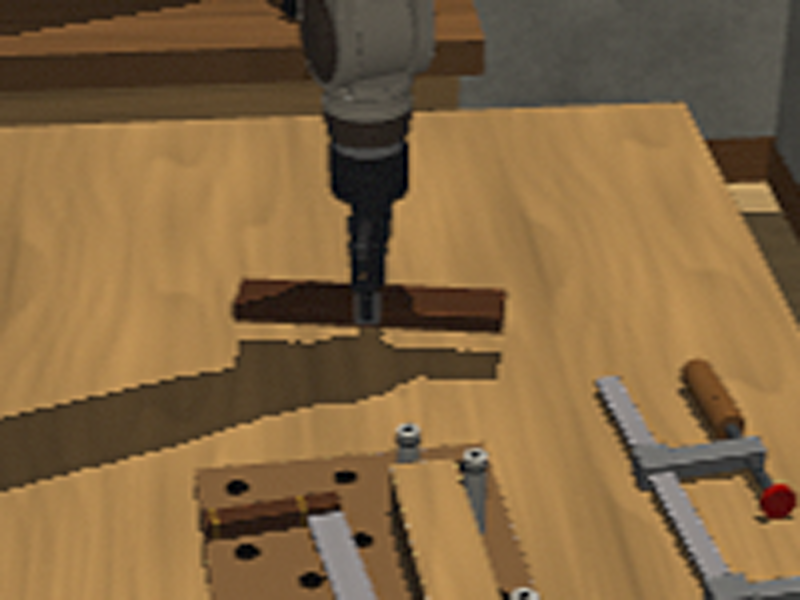

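```bash
python3 - <<'E'
from h import *
D=load('side0');S=load('scene0')
print(onz(D,190,275,0.0),onz(S,123,248,0.0))
E
```

```text
[ 0.34598224 -0.46328552  0.        ] [ 0.34153372 -0.47933607  0.        ]
```

Call:
{"method": "apply_moves", "body": {
  "targets": [0, 0, 0.8, 0, 0, -1.3, 0.3, 0, 0, 1.8, 0, 0, -2.6, 0.3, 0, 0, 2.8, 0, 0, -3.9, 0.3, 0, 0, 3.4, 0, 0, -5.2, 0.3, 0, 0, 3.6, 0, 0, -6.5, 0.3]
}}

```text
time: 5.75
ee_pos: [0.5396, 0.2043, 0.1605]
tcp_rot: [179.9, 0.1, 129.9]
wrist_force: [-0.3, 0.3, -2.0]
opening: 0.0543
```

Call:
{"method": "apply_moves", "body": {
  "targets": [0, -1, 0, 0, 0, -1.3, 0.3, 0, -2.2, 0, 0, 0, -2.6, 0.3, 0, -3.4, 0, 0, 0, -3.9, 0.3, 0, -4.6, 0, 0, 0, -5.2, 0.3, 0, -5.6, 0, 0, 0, -6.1, 0.3]
}}

```text
time: 6.25
ee_pos: [0.5385, 0.0343, 0.158]
tcp_rot: [-180.0, 0.0, 93.3]
wrist_force: [0.5, 0.8, -1.0]
opening: 0.0545
```

Call:
{"method": "apply_moves", "body": {
  "targets": [0.2, -1.2, 0, 0, 0, 0, 0.3, 0.4, -2.6, 0, 0, 0, 0, 0.3, 0.6, -4.0, 0, 0, 0, 0, 0.3, 0.7, -5.4, 0, 0, 0, 0, 0.3, 0.8, -6.8, 0, 0, 0, 0, 0.3]
}}

```text
time: 6.75
ee_pos: [0.5627, -0.1697, 0.1579]
tcp_rot: [-180.0, -0.0, 93.6]
wrist_force: [1.0, 0.9, -1.1]
opening: 0.0546
```

Call:
{"method": "apply_moves", "body": {
  "targets": [0, -1.2, 0, 0, 0, 0, 0.3, 0, -2.0, 0, 0, 0, 0, 0.3, 0, -2.2, 0, 0, 0, 0, 0.3, 0, -2.2, 0, 0, 0, 0, 0.3, 0, -2.2, 0, 0, 0, 0, 0.3]
}}

```text
time: 7.25
ee_pos: [0.5629, -0.2331, 0.1581]
tcp_rot: [-180.0, -0.0, 93.6]
wrist_force: [0.6, 1.2, -1.5]
opening: 0.0543
```

```bash
python3 - <<'E'
from h import *
c=snap('wrist','w4.png'); c=snap('side','s4.png'); snap('scene','c4.png');o=bot.get_obs(); print(o['time'],o['ee_pos'],o['tcp_rot'],o['wrist_force'],o['torque'],o['opening'])
crop('s4.png',180,110,340,230,5,'s4c.png');crop('c4.png',150,110,350,260,4,'c4c.png')
E
```

```text
7.4 [ 0.56309294 -0.23284047  0.15852918] [ 1.79991107e+02 -4.77004411e-03  9.36828042e+01] [ 0.11813084 -0.33175167 -1.71543892] [ 0.01660445 -0.01311886 -0.04517206] 0.05452040796997307
```

View pics/w4.png

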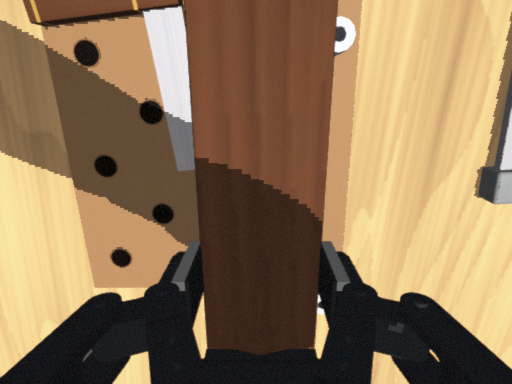

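View pics/s4c.png

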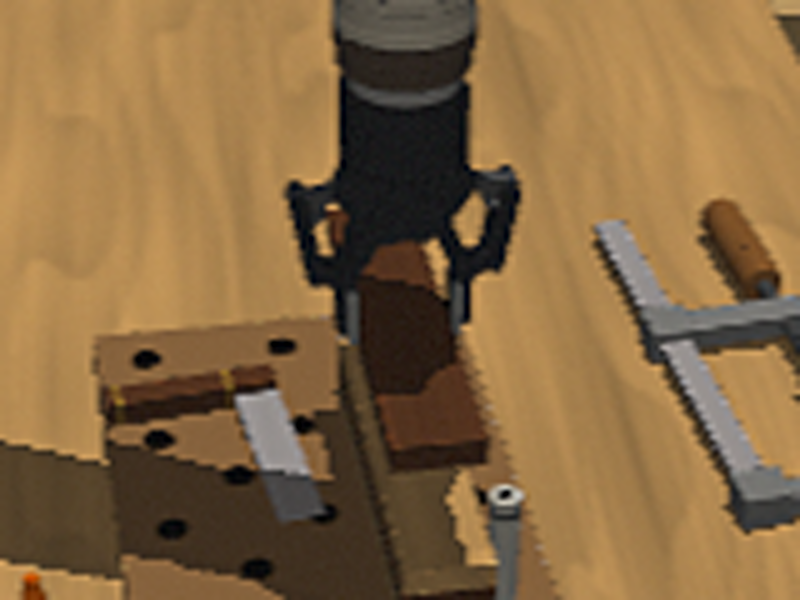

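View pics/c4c.png

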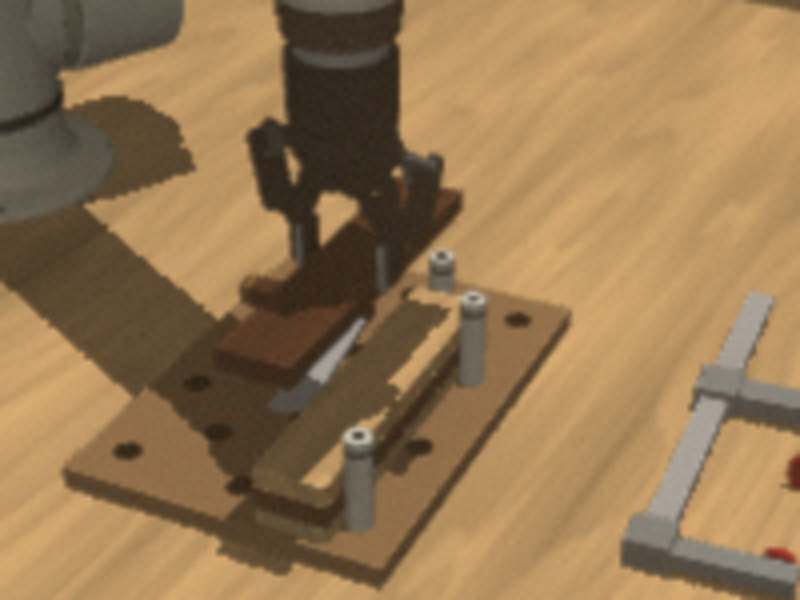

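```bash
python3 - <<'E'
from h import *
c=load('w4')
P=onz(c,341,34,.095);print(P)
h=[.5727,-.2117];t=0.0804
for l in((.038,.092),(.038,-.1)):
    p=[h[0]+np.cos(t)*l[0]-np.sin(t)*l[1],h[1]+np.sin(t)*l[0]+np.cos(t)*l[1],.095];print(l,p,proj(c,p))
for q in recognise('dog_side_a','wrist'):print(q)
# strip top at z
for z in(.1733,):
  for v in(100,200):print([onz(c,u,v,z) for u in((189,335) if v==100 else (196,328))])
E
python3 -c "
from h import *
crop('w4.png',300,0,380,80,6,'x.png');crop('w4.png',300,280,380,340,6,'y.png')"
```

```text
[ 0.60336034 -0.1172916   0.095     ]
(0.038, 0.092) [np.float64(0.603188413547101), np.float64(-0.11694528170385947), 0.095] [340.79656336  33.33654446]
(0.038, -0.1) [np.float64(0.6186085879306951), np.float64(-0.30832505655475523), 0.095] [325.48027698 304.44469596]
{'box': [337.4, 13.3, 356.2, 52.9], 'conf': 0.86}
{'box': [38.4, 0.1, 359.4, 313.0], 'conf': 0.68}
[array([ 0.52981125, -0.15800542,  0.1733    ]), array([ 0.58685715, -0.15437175,  0.1733    ])]
[array([ 0.53254989, -0.19937475,  0.1733    ]), array([ 0.58952143, -0.19574452,  0.1733    ])]
```

View pics/x.png

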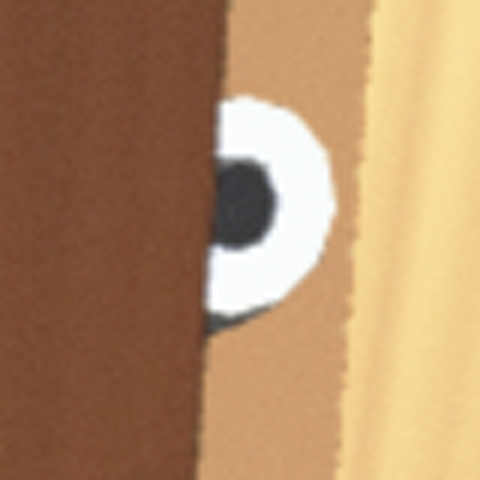

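Call:
{"method": "apply_moves", "body": {
  "targets": [-0.1, 0, -0.8, 0, 0, 0.15, 0.3, -0.1, 0, -1.6, 0, 0, 0.15, 0.3, -0.1, 0, -2.2, 0, 0, 0.15, 0.3, -0.1, 0, -2.4, 0, 0, 0.15, 0.3, -0.1, 0, -2.4, 0, 0, 0.15, 0.3]
}}

```text
time: 7.95
ee_pos: [0.5596, -0.2334, 0.0859]
tcp_rot: [-179.9, -0.0, 94.5]
wrist_force: [0.0, -1.0, -1.6]
opening: 0.0548
```

Call:
{"method": "apply_moves", "body": {
  "targets": [0, 0, -0.05, 0, 0, 0, 0.3, 0, 0, -0.1, 0, 0, 0, 0.3, 0, 0, -0.15, 0, 0, 0, 0.3, 0, 0, -0.2, 0, 0, 0, 0.3]
}}

```text
time: 8.35
ee_pos: [0.5601, -0.2341, 0.0808]
tcp_rot: [180.0, 0.0, 94.5]
wrist_force: [-0.3, 0.1, -1.2]
opening: 0.0549
```

```bash
python3 - <<'E'
from h import *
snap('scene','c5.png');o=bot.get_obs(); print(o['time'],o['ee_pos'],o['tcp_rot'],o['wrist_force'],o['torque'],o['opening'])
crop('c5.png',150,110,350,260,4,'c5c.png')
E
```

```text
8.4 [ 0.55993956 -0.23403066  0.08031602] [1.79992968e+02 4.62474046e-03 9.44983721e+01] [ 0.03006278  0.47210078 -1.95619389] [-0.06276828 -0.00873158 -0.00258113] 0.05480226125018124
```

View pics/c5c.png

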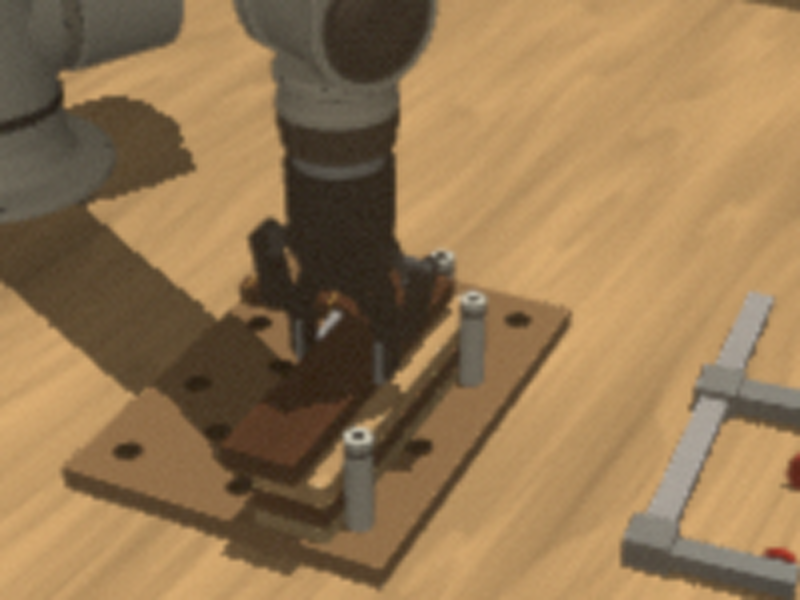

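Strip hovers above the pile (near end at about (260,460) in the crop), short of the dogs. I'll feel down in small steps.

Call:
{"method": "apply_moves", "body": {
  "targets": [0, 0, -0.05, 0, 0, 0, 0.3, 0, 0, -0.1, 0, 0, 0, 0.3, 0, 0, -0.15, 0, 0, 0, 0.3, 0, 0, -0.2, 0, 0, 0, 0.3]
}}

```text
time: 8.8
ee_pos: [0.5599, -0.234, 0.0742]
tcp_rot: [-180.0, -0.0, 94.5]
wrist_force: [-0.0, -1.2, -1.5]
opening: 0.0547
```

Call:
{"method": "apply_moves", "body": {
  "targets": [0, 0, -0.04, 0, 0, 0, 0.3, 0, 0, -0.08, 0, 0, 0, 0.3, 0, 0, -0.08, 0, 0, 0, 0.3]
}}

```text
time: 9.1
ee_pos: [0.5598, -0.234, 0.0717]
tcp_rot: [-180.0, -0.0, 94.5]
wrist_force: [-0.4, -0.1, -1.8]
opening: 0.0546
```

Call:
{"method": "apply_moves", "body": {
  "targets": [0, 0, -0.03, 0, 0, 0, 0.3, 0, 0, -0.06, 0, 0, 0, 0.3, 0, 0, -0.06, 0, 0, 0, 0.3]
}}

```text
time: 9.4
ee_pos: [0.56, -0.234, 0.0712]
tcp_rot: [180.0, 0.0, 94.5]
wrist_force: [-2.3, 1.2, 6.0]
opening: 0.0545
```

Call:
{"method": "apply_moves", "body": {
  "targets": [0, 0, -0.03, 0, 0, 0, 0.3, 0, 0, -0.06, 0, 0, 0, 0.3, 0, 0, -0.06, 0, 0, 0, 0.3]
}}

```text
time: 9.7
ee_pos: [0.56, -0.2341, 0.0712]
tcp_rot: [179.9, 0.1, 94.5]
wrist_force: [-6.8, 2.9, 17.5]
opening: 0.0548
```

Call:
{"method": "apply_moves", "body": {
  "targets": [0, 0, 0.09, 0, 0, 0, 0.3, 0, 0, 0.09, 0, 0, 0, 0.3, 0.1, 0.01, 0.09, 0, 0, 0, 0.3, 0.2, 0.02, 0.09, 0, 0, 0, 0.3, 0.3, 0.02, 0.09, 0, 0, 0, 0.3]
}}

```text
time: 10.2
ee_pos: [0.5691, -0.2335, 0.0712]
tcp_rot: [-180.0, 0.0, 94.5]
wrist_force: [-3.8, -0.4, 3.7]
opening: 0.0545
```

Call:
{"method": "apply_moves", "body": {
  "targets": [0.05, 0, 0, 0, 0, 0, 0.3, 0.1, 0.01, 0, 0, 0, 0, 0.3, 0.1, 0.01, 0, 0, 0, 0, 0.3]
}}

```text
time: 10.5
ee_pos: [0.5722, -0.2332, 0.0712]
tcp_rot: [180.0, 0.0, 94.5]
wrist_force: [-3.1, -0.6, 4.6]
opening: 0.0546
```

Call:
{"method": "apply_moves", "body": {
  "targets": [0.03, 0, 0, 0, 0, 0, 0.3, 0.06, 0.01, 0, 0, 0, 0, 0.3, 0.06, 0.01, 0, 0, 0, 0, 0.3]
}}

```text
time: 10.8
ee_pos: [0.5732, -0.2331, 0.0712]
tcp_rot: [-179.9, 0.0, 94.5]
wrist_force: [-7.7, -1.4, 6.7]
opening: 0.0541
```

Call:
{"method": "apply_moves", "body": {
  "targets": [0.03, 0, 0, 0, 0, 0, 0.3, 0.06, 0.01, 0, 0, 0, 0, 0.3, 0.06, 0.01, 0, 0, 0, 0, 0.3]
}}

```text
time: 11.1
ee_pos: [0.5734, -0.233, 0.0712]
tcp_rot: [-179.8, 0.0, 94.4]
wrist_force: [-16.3, -2.1, 10.1]
opening: 0.0552
```

```bash
python3 - <<'E'
from h import *
o=bot.get_obs(); print(o['time'],o['ee_pos'],o['tcp_rot'],o['wrist_force'],o['torque'],o['opening'])
E
```

```text
11.1 [ 0.57337366 -0.23299299  0.07120309] [-1.79758638e+02  2.17910292e-02  9.44083148e+01] [-16.27867955  -2.09525322  10.14879577] [-0.38150106  2.922239   -0.42914201] 0.05515550833901203
```

Call:
{"method": "apply_moves", "body": {
  "targets": [-0.04, 0.1, 0, 0, 0, 0, 0.3, -0.05, 0.2, 0, 0, 0, 0, 0.3, -0.06, 0.3, 0, 0, 0, 0, 0.3, -0.07, 0.4, 0, 0, 0, 0, 0.3, -0.08, 0.5, 0, 0, 0, 0, 0.3]
}}

```text
time: 11.6
ee_pos: [0.5723, -0.2194, 0.0712]
tcp_rot: [-179.9, 0.2, 94.4]
wrist_force: [-8.0, -10.2, 5.5]
opening: 0.0544
```

Call:
{"method": "apply_moves", "body": {
  "targets": [0, 0.04, 0, 0, 0, 0, 0.3, 0, 0.08, 0, 0, 0, 0, 0.3, -0.01, 0.08, 0, 0, 0, 0, 0.3]
}}

```text
time: 11.9
ee_pos: [0.5721, -0.2169, 0.0712]
tcp_rot: [-179.9, 0.2, 94.4]
wrist_force: [-6.1, -9.1, 4.0]
opening: 0.0547
```

Call:
{"method": "apply_moves", "body": {
  "targets": [0, 0.04, 0, 0, 0, 0, 0.3, 0, 0.08, 0, 0, 0, 0, 0.3, -0.01, 0.08, 0, 0, 0, 0, 0.3]
}}

```text
time: 12.2
ee_pos: [0.5719, -0.2145, 0.0712]
tcp_rot: [-179.9, 0.2, 94.4]
wrist_force: [-5.8, -8.2, 3.6]
opening: 0.0548
```

Call:
{"method": "apply_moves", "body": {
  "targets": [0, 0.04, 0, 0, 0, 0, 0.3, 0, 0.08, 0, 0, 0, 0, 0.3, -0.01, 0.08, 0, 0, 0, 0, 0.3]
}}

```text
time: 12.5
ee_pos: [0.5719, -0.2142, 0.0712]
tcp_rot: [-179.9, 0.4, 94.3]
wrist_force: [-3.4, -19.9, -0.1]
opening: 0.0544
```

Call:
{"method": "apply_moves", "body": {
  "targets": [0.04, -0.03, -0.02, 0, 0, 0, 0.3, 0.08, -0.03, -0.02, 0, 0, 0, 0.3, 0.08, -0.03, -0.02, 0, 0, 0, 0.3]
}}

```text
time: 12.8
ee_pos: [0.572, -0.2142, 0.0712]
tcp_rot: [-179.7, 0.3, 94.3]
wrist_force: [-19.4, -14.9, 12.7]
opening: 0.0548
```

```bash
python3 - <<'E'
from h import *
snap('wrist','w6.png');snap('scene','c6.png');snap('side','s6.png');o=bot.get_obs(); print(o['time'],o['ee_pos'],o['tcp_rot'],o['wrist_force'],o['torque'],o['opening'])
crop('c6.png',200,140,300,215,8,'c6c.png');crop('s6.png',220,140,320,215,8,'s6c.png')
E
```

```text
12.95 [ 0.57202297 -0.21422547  0.07122285] [-179.72660713    0.28657306   94.31385352] [-20.37722858 -14.37707763  13.47806244] [-2.80062854  3.54891288 -0.14978997] 0.05458696990753032
```

View pics/c6c.png

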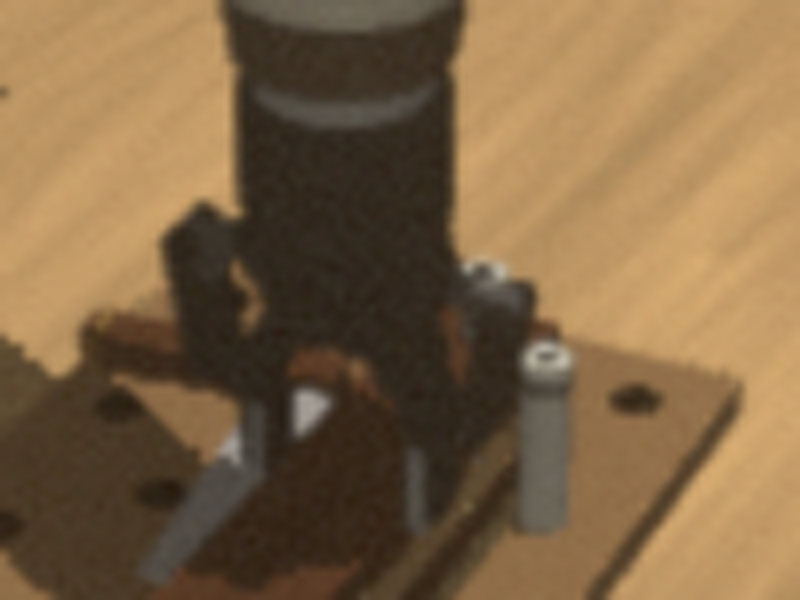

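View pics/s6c.png

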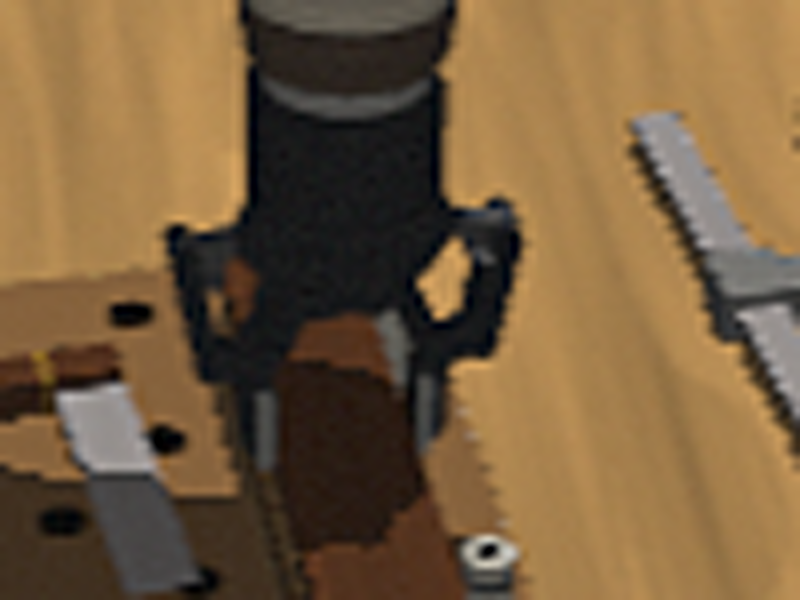

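View pics/w6.png

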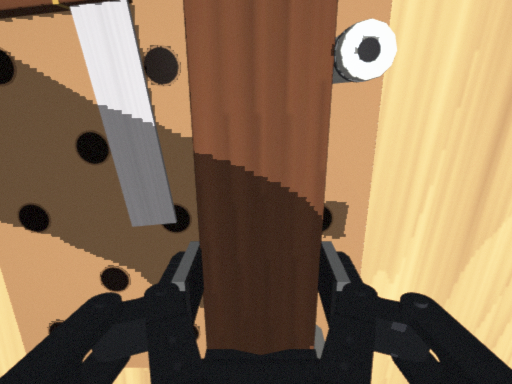

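Call:
{"method": "apply_moves", "body": {
  "targets": [-0.04, -0.03, 0.03, 0, 0, 0, 0.3, -0.08, -0.05, 0.05, 0, 0, 0, 0.3, -0.08, -0.05, 0.05, 0, 0, 0, 0.3]
}}

```text
time: 13.25
ee_pos: [0.5719, -0.2143, 0.0714]
tcp_rot: [-179.9, 0.1, 94.4]
wrist_force: [-2.7, -8.4, -1.1]
opening: 0.0548
```

Call:
{"method": "apply_moves", "body": {
  "targets": [0, -0.01, -0.02, 0, 0, 0, 0.3, 0, -0.02, -0.02, 0, 0, 0, 0.68, 0, -0.02, -0.02, 0, 0, 0, 0.72, 0, -0.02, -0.02, 0, 0, 0, 0.85, 0, -0.02, -0.02, 0, 0, 0, 1],
  "newtons": 20
}}

```text
time: 13.75
ee_pos: [0.5724, -0.213, 0.0713]
tcp_rot: [180.0, -0.0, 94.5]
wrist_force: [0.2, -0.4, 0.2]
opening: 0.0845
```

Call:
{"method": "apply_moves", "body": {
  "targets": [0, 0, 0, 0, 0, 0, 1, 0, 0, 0.5, 0, 0, 0, 1, 0, 0, 1.3, 0, 0, 0, 1, 0, 0, 2.2, 0, 0, 0, 1, 0, 0, 3, 0, 0, 0, 1]
}}

```text
time: 14.25
ee_pos: [0.5723, -0.2133, 0.164]
tcp_rot: [179.9, 0.0, 94.5]
wrist_force: [-0.3, -0.5, 0.6]
opening: 0.0854
```

Call:
{"method": "apply_moves", "body": {
  "targets": [-1, 0, 0.5, 0, 0, 0, 1, -2, 0, 1, 0, 0, 0, 1, -3, 0, 1, 0, 0, 0, 1, -3, 0, 1, 0, 0, 0, 1, -3, 0, 1, 0, 0, 0, 1]
}}

```text
time: 14.75
ee_pos: [0.4822, -0.2135, 0.1929]
tcp_rot: [179.9, 0.1, 94.5]
wrist_force: [-0.6, 0.5, 0.4]
opening: 0.0855
```

```bash
python3 - <<'E'
from h import *
snap('wrist','w7.png');snap('scene','c7.png');snap('side','s7.png');o=bot.get_obs(); print(o['time'],o['ee_pos'],o['tcp_rot'],o['wrist_force'],o['opening'])
crop('c7.png',200,130,300,205,8,'c7c.png');crop('s7.png',220,150,320,225,8,'s7c.png')
E
```

```text
14.9 [ 0.48281037 -0.21330028  0.19151052] [1.79988358e+02 2.66088088e-03 9.45159486e+01] [ 0.24716031 -1.45395783 -0.04866446] 0.08522157821964127
```

View pics/w7.png

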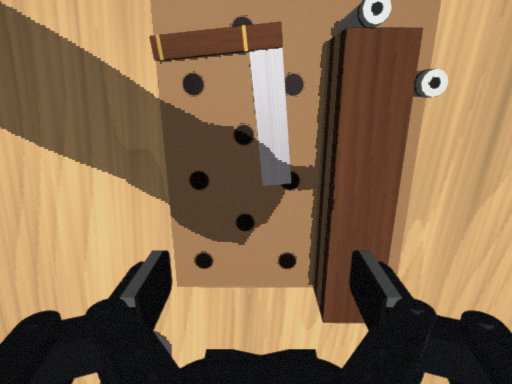

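View pics/c7c.png

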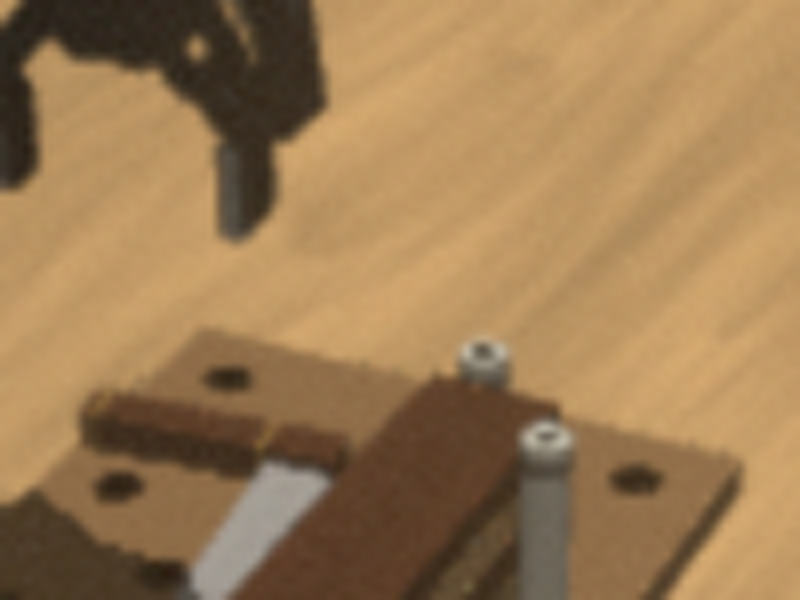

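View pics/s7c.png

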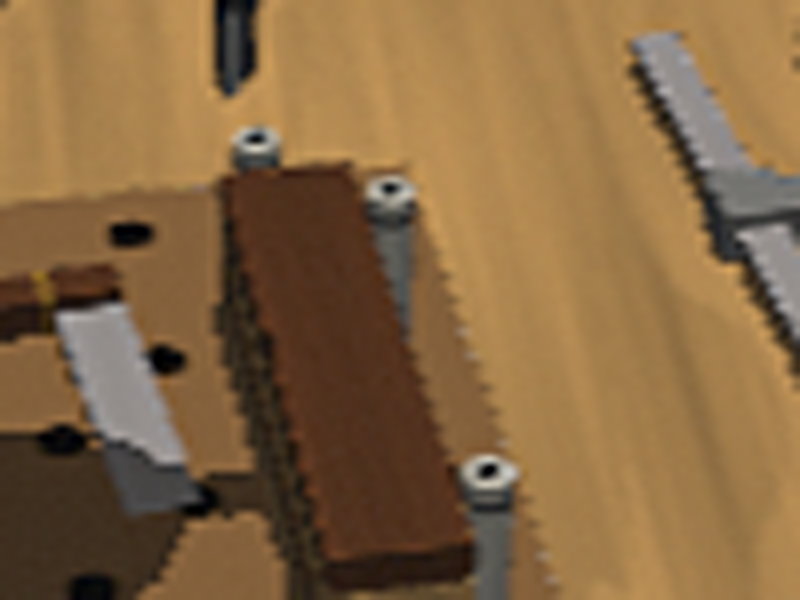

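Call:
{"method": "apply_moves", "body": {
  "targets": [0.5, -0.8, 1, 0, 0, 0, 1, 1, -1.6, 2, 0, 0, 0, 1, 2, -2.5, 2.5, 0, 0, 0, 1, 2, -2.5, 2.5, 0, 0, 0, 1, 2, -2.5, 2.5, 0, 0, 0, 1]
}}

```text
time: 15.4
ee_pos: [0.5431, -0.2887, 0.2646]
tcp_rot: [-179.9, -0.1, 94.5]
wrist_force: [-0.1, -0.4, 0.2]
opening: 0.0853
```

Call:
{"method": "apply_moves", "body": {
  "targets": [0, 0, 0, 0, 0, 0, 1, 0, 0, 0, 0, 0, 0, 1, 0, 0, 0, 0, 0, 0, 1]
}}

```text
time: 15.7
ee_pos: [0.5417, -0.2876, 0.2669]
tcp_rot: [180.0, 0.0, 94.5]
wrist_force: [0.5, -0.0, -0.1]
opening: 0.0855
```

```bash
python3 - <<'E'
from h import *
c=snap('wrist','w8.png');o=bot.get_obs(); print(o['time'],o['ee_pos'],o['tcp_rot'],o['wrist_force'],o['opening'])
h=[.5727,-.2117];t=0.0804
def H(x,y,z): return [h[0]+np.cos(t)*x-np.sin(t)*y,h[1]+np.sin(t)*x+np.cos(t)*y,z]
i=cv2.imread('pics/w8.png')
for x,y in((-.028,.13),(.028,.13),(.028,-.13),(-.028,-.13)): print(x,y,np.round(proj(c,H(x,y,.086)),1))
for x,y in((.038,.092),(.038,-.1),(-.01,.14)): print('dog',np.round(proj(c,H(x,y,.095)),1))
E
```

```text
15.75 [ 0.54172354 -0.28771308  0.26692107] [1.79969515e+02 1.82795832e-02 9.45225524e+01] [0.45024074 0.43984173 0.45151728] 0.0854781647366753
-0.028 0.13 [270.7 -57.1]
0.028 0.13 [335.3 -57.2]
0.028 -0.13 [318.4 219.9]
-0.028 -0.13 [268.6 220. ]
dog [345.9 -10. ]
dog [330.8 197.2]
dog [292.8 -76.6]
```

View pics/w8.png

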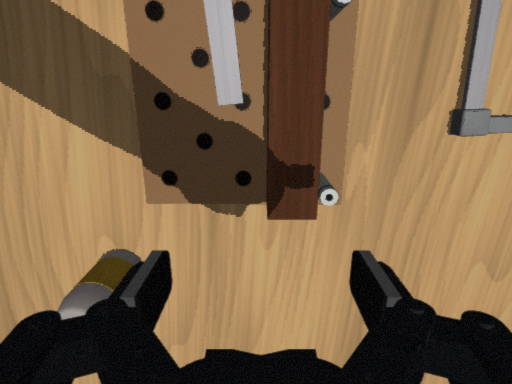

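```bash
python3 - <<'E'
from h import *
h=[.5727,-.2117];t=0.0804
def H(x,y,z): return [h[0]+np.cos(t)*x-np.sin(t)*y,h[1]+np.sin(t)*x+np.cos(t)*y,z]
c=load('w7')
for x,y in((-.028,.13),(.028,.13),(.028,-.13),(-.028,-.13)): print(x,y,np.round(proj(c,H(x,y,.086)),1))
for x,y in((.038,.092),(.038,-.1),(-.01,.14)): print('dog',np.round(proj(c,H(x,y,.095)),1))
a=cv2.imread('pics/w7.png')[0:100,325:455];b=cv2.imread('pics/w8.png')[150:230,255:355]
cv2.imwrite('pics/w7c.png',cv2.resize(a,None,fx=6,fy=6,interpolation=cv2.INTER_CUBIC));cv2.imwrite('pics/w8c.png',cv2.resize(b,None,fx=7,fy=7,interpolation=cv2.INTER_CUBIC))
E
```

```text
-0.028 0.13 [346.8  26.8]
0.028 0.13 [424.7  26.6]
0.028 -0.13 [381.8 323.7]
-0.028 -0.13 [324.5 323.9]
dog [436.2  82.3]
dog [400.2 303.8]
dog [378.    7.7]
```

View pics/w7c.png

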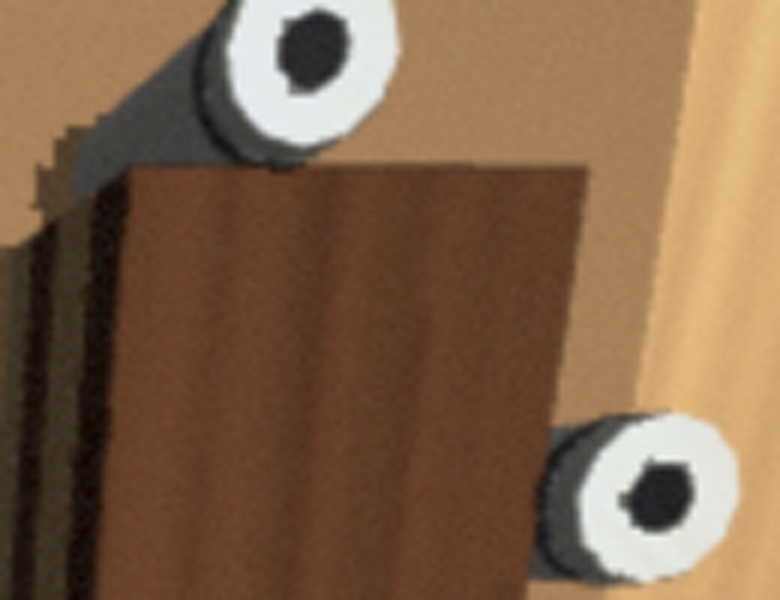

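View pics/w8c.png

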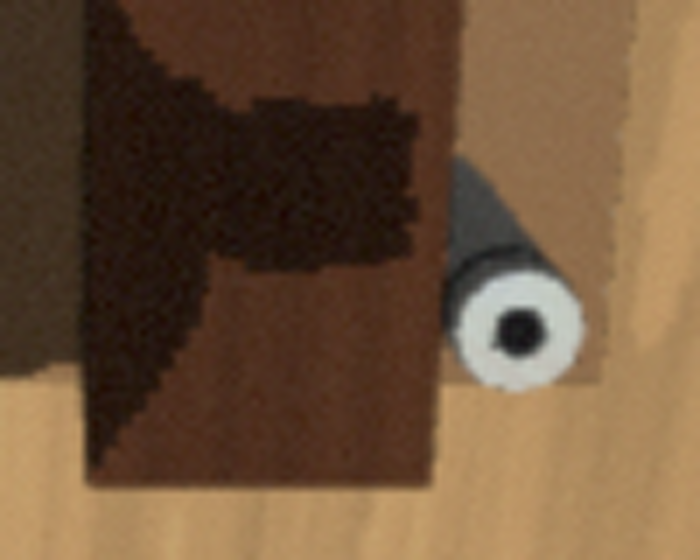

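```bash
python3 - <<'E'
from workcell import bot
print(bot.job_done(), bot.get_obs()['time'])
E
```

```text
the job is handed in; nothing more can be done
the job is handed in; nothing more can be done
```

The strip is on the pile, pushed against both side dogs and the end dog, and released; I handed the job in at about 16 s of the 72 s allowed.

- **Lowering and seating:** I gripped the strip across its width and lowered it until it touched, with the tool tip at z = 0.071 m. That puts the pile top about 49 mm above the worktop; my earlier camera estimate was about 46 mm. I pushed it to the side dogs (wrist force about 16 N across) and then to the end dog (about 20 N along). I eased the load before opening the fingers, and the arm then moved clear.
- **Fit check:** In the last wrist pictures, the gaps from strip edges to dogs match the fitted position to within about 0.5 mm at both ends and along the length. All three dogs look in contact. The absolute pixel positions differ from the prediction by 1–2 px, about 1 mm. The dogs and strip shift by about the same amount, so I put that down to camera calibration.
- **Force limits:** The wrist force reached about 28 N at most in the readings I took, against the 120 N limit.
- **Square, glue bottle and clamp:** I planned the moves to avoid them and saw no sign that they moved. I did not measure their final positions.

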